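# Fan check: clear, register, spin

### The job

Take the wooden shipping block out from between the blades of the cooling fan and put it in the parts bin, and slide the fan along the bench until its housing sits square against both bars of the corner nest. Then flick the impeller counter-clockwise (seen from above) so that it coasts freely through at least a full turn with nothing touching the fan, and wait until it stands still. The fan must stay flat on the bench and end against both bars; leave the sensor post, jar, small optics post, screwdriver and meter undisturbed.

Things in the scene. Friction and masses are not known exactly. Their poses are not given: they have to be found in the camera images.
- fan: loose fan, 0.9 kg, lying flat on the bench: square aluminium housing 140 x 140 mm, 26 mm high, with a black impeller on top (axis vertical through the centre of the housing). Origin: centre of the housing's underside; z up, x and y square to the sides. It slides when pushed on a side (about 3 to 8 N).
- impeller (a joint): impeller angle, rad, no end stops, grows counter-clockwise seen from above. Five upright radial blades, 4 mm thick, 72 degrees apart, 60 mm long from the axis, 31 to 61 mm above the bench; hub radius 18 mm, top at 64 mm. At 0 one blade points along the fan's x. Turns very easily; left alone it slows by 1 to 1.5 rad/s per second. A fingertip crossing the blades outwards at 0.2 m/s is a good flick.
- block_mid (a point): middle of the loose wooden shipping block, 20 x 20 mm and 70 mm tall, 25 g, standing upright on the housing between two blades, 45 mm from the impeller axis, top 96 mm above the bench. x and y square to its sides, z up.
- nest: corner nest fixed to the bench: two aluminium bars, 20 mm high and 24 mm wide, one along the +x side and one along the +y side. Origin on the bench where the centre of the fan lies when registered: the inner faces of the bars are 70 mm from it at +x and at +y. The +x bar spans y from -100 to 80 mm and the +y bar x from -100 to 80 mm. The fan is pushed towards its +x and +y.
- sensor: fixed speed-sensor post, 110 mm tall, 34 mm across at the foot, outside the nest's corner at x = y = 115 mm in the nest's frame. Origin: centre of its foot. Not to be knocked.
- bin: fixed open grey parts bin, 120 x 120 mm outside, 45 mm high, walls 4 mm. Origin: centre of its underside.
- meter: bystander: loose hand-held meter lying flat, 150 x 78 x 36 mm. Origin: centre of its underside. It and the bin may have swapped sides.
- jar: bystander: amber glass jar, 50 mm across, 90 mm tall. Origin: centre of its underside.
- driver: bystander: screwdriver lying on the bench, 170 mm long, 26 mm high. Origin: on the bench under the middle of its length; x along it towards the tip. It and the jar may have swapped places.
- post: bystander: slim loose optics post standing on a round foot 44 mm across, 95 mm tall, to the near right of the fan. Origin: centre of its underside.
Things that resemble listed ones, but are neither listed nor needed, are in the scene too. Leave any red look-alike of the bin alone.

How it is judged:
By the outcome, as a careful person would: the job done as asked, in the order asked, and still so for the second after the job is handed in, with the robot touching nothing.
It also fails if it takes over 72 s, if anything falls off the work surface, if the arm or the gripper's body presses on something with over 40 N, if the wrist force passes 120 N, or if a joint passes its speed limit or range.

### The arm

A 6-joint arm with a two-finger parallel gripper is mounted at the origin on the work surface. World frame = base frame: x ahead of the robot, y to its left, z up, the work surface at z = 0. Lengths are in mm, angles in rad, forces in N, time in s.
With the tool pointing down it reaches from about 300 to 875 mm from the base axis. Payload 4.2 kg.
Tool frame: the origin (TCP) lies midway between the tips of the shut fingers; the grasp point (between the pads) lies 19 mm behind it (grip_depth is the distance from the TCP to the grasp point, in mm); y points along the fingers, x is the direction in which the jaws open and shut, and the axes are right-handed (so a half turn about y gives the same grasp; the last joint's range is limited). The gripper opens to 85 mm and grips with 20 to 120 N. Pads are 22 mm wide; open, the fingers measure 114 mm over their backs; the gripper's body (76 mm by 85 mm) begins 54 mm behind the grasp point. The pads swing forward as they close: fully open they stand 13 mm farther back than shut.
Start: joints at [-1.127, 0.32, 1.565, -0, 1.257, -0.02], TCP at [257.231, -514.27, 231.338] pointing down, gripper open.
Joint ranges: [-3.11, 3.11], [-0.84, 2.01], [0.21, 2.61], [-1.34, 4.49], [0.05, 2.63], [-2.56, 2.56]. Speed limits (rad/s): [2.57, 2.57, 3.14, 3.14, 3.14, 3.14].

### API

Orientations are given as a rotation vector (axis times angle).
In Python, from bench import sense, snapshot, camera_params, sign_off, grip_depth gives the robot as it stands.
- The arm moves only by the shell command python3 -m inch 'ROWS'. ROWS is JSON, a list of rows, each a list of 3 entries, a list of its own where there are three numbers: the turn, a rotation vector about the tool's x, y, z in degrees, then the shift along the tool's x, y, z in m, then the opening, from 0 (shut) to 1 (fully open). A call has 1 to 10 rows; each row is the pose to reach, as a shift and turn from the pose measured when the call began, along the tool's axes at that moment; what a row does not reach only later rows make up. A row lasts 1/10 s, in which the tool goes at most 50 mm and 8.59 degrees, less where a joint would pass 70% of its speed; a pose out of reach is approached as far as the arm can. A call with a gripper value outside its range is refused whole. The fingers move at their own pace and stop on an object; the grip force is fixed at half the most. Time passes only in rows, so rows that repeat a pose let the fingers close. It gives the time, the measured TCP pose, the force and the opening at its end, in the units of the state.
- sense(): the state, without advancing time (a new reading comes with each control period).
- snapshot(name): name is "scene" or "side" or "wrist"; returns the picture (480x640x3 uint8, red, green, blue); there is no depth.
- camera_params(name): a dict with "fx", "fy", "cx", "cy" (pixels), "rvec" (rotation vector, rad) and "tvec" (3), from world to camera coordinates, as OpenCV has them; the wrist camera has in their place "hand_eye" (4x4, takes a point from camera to tool coordinates, whose origin is the TCP and whose axes are the tool frame's). Camera axes: x right, y down, z forward; pixel columns grow to the right and rows downward; lengths in mm; the calibration is good to about 2 mm. A picture is of the moment at which its call begins: read the wrist's pose just before it. camera_params takes no time and is no camera call.
- sign_off(): hands the job in, once; it reports no verdict.
The state is a dict: "time_s": time; "joints": joint angles; "dq": joint speeds; "joint_torque": joint torques, N m; "position": TCP position; "ee_rot": TCP orientation; "contact_force": force on the tool from outside, world axes, zero at the start; "moment": the same for the moment, N m; "grip_width": finger opening in mm.
Only numpy, scipy, OpenCV 4.12 (cv2) and the standard library are available. Lean on these libraries where they do the work, as an engineer would, in place of code of your own. Each camera call takes 0.05 s, during which the arm holds its last target.

## Working session

There is one attempt and no reset: what is moved stays moved. The work goes in short steps, Python scripts to look and compute and a shell command to move; the robot and the scene stay as the last step left them, time stands still between calls to the robot, and variables do not carry over. Pictures are saved under pics/ and viewed, and the job is handed in when it is done.

```bash
ls; mkdir -p pics
python3 - <<'E'
from bench import *
import cv2
s=sense(); print({k:s[k] for k in s})
print(grip_depth)
for n in ["scene","side","wrist"]:
    print(n,camera_params(n))
    im=snapshot(n); cv2.imwrite(f"pics/{n}0.png",im[:,:,::-1])
E
```

```text
pics
{'time_s': 0.0, 'joints': array([-1.12697304e+00,  3.20316560e-01,  1.56565649e+00,  5.56902394e-06,
        1.25736870e+00, -2.00027157e-02]), 'dq': array([-0.00012947, -0.0013126 , -0.00043601, -0.00059938,  0.00069458,
        0.00066423]), 'joint_torque': array([-2.61092682e-03, -4.15534937e+01, -2.34160155e+01, -3.24554467e-04,
        8.48084455e-03,  1.71356885e-05]), 'position': array([ 257.04466924, -513.83777129,  230.47682734]), 'ee_rot': array([-1.39264726,  0.8622168 , -0.85981488]), 'contact_force': array([ 0.48646919, -0.38837767,  0.22466268]), 'moment': array([ 0.05170272, -0.01676962, -0.01097253]), 'grip_width': 85.34136710824994}
18.700000000000003
scene {'fx': 435.2706288174486, 'fy': 435.2706288174486, 'cx': 326.39171011283497, 'cy': 237.92723995934887, 'rvec': array([ 0.89226059,  2.71993086, -0.76103854]), 'tvec': array([ 452.15374878, -202.80560939, 1171.33929609])}
side {'fx': 545.5182781304488, 'fy': 545.5182781304488, 'cx': 319.86009877367394, 'cy': 237.71414166081237, 'rvec': array([ 0.81854163, -2.33350758,  1.35345432]), 'tvec': array([385.65918021, 262.00510791, 917.77694688])}
wrist {'fx': 411.79684713535585, 'fy': 411.79684713535585, 'cx': 317.7579955914607, 'cy': 244.70045468194007, 'hand_eye': array([[ 9.99999263e-01,  8.48328793e-04, -8.68866943e-04,
        -4.82525186e-01],
       [ 1.06082853e-03, -2.62082524e-01,  9.65044883e-01,
        -1.42796231e+02],
       [ 5.90960519e-04, -9.65045093e-01, -2.62083231e-01,
         6.59625568e+01],
       [ 0.00000000e+00,  0.00000000e+00,  0.00000000e+00,
         1.00000000e+00]])}
```

View pics/scene0.png

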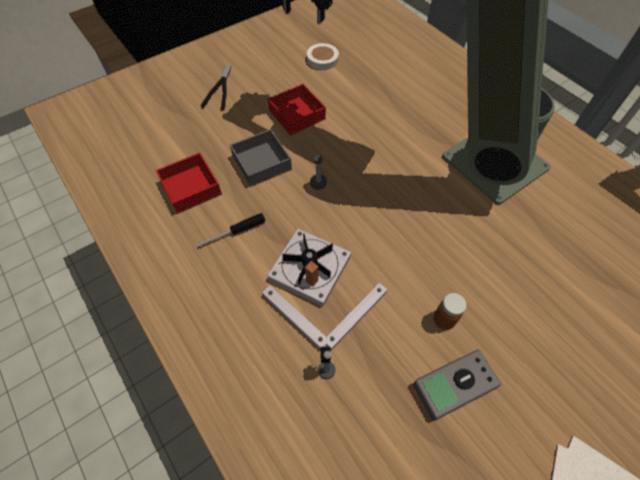

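View pics/side0.png

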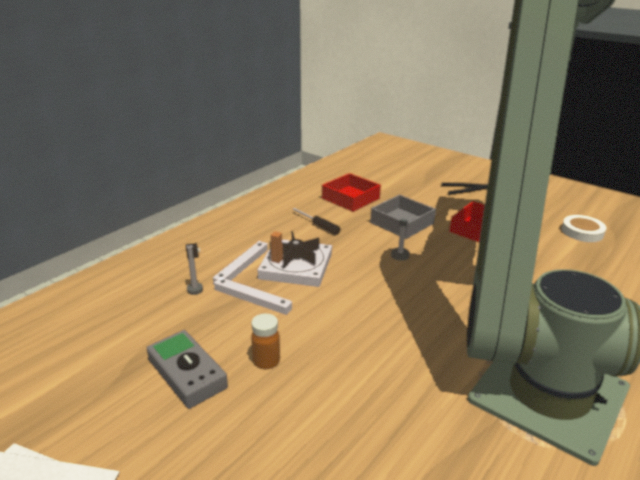

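View pics/wrist0.png

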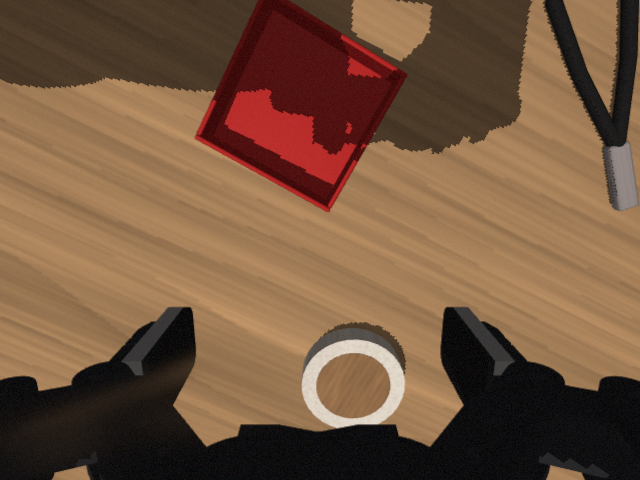

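The scene view shows the fan at (310,265) with the block at (312,272). The nest corner is at (325,340), the sensor at (327,370) and the optics post at (318,180). The grey bin is at (262,157), the driver at (232,230), the jar at (450,310) and the meter at (457,385).

Things that could be mistaken for the target:
- **Bin:** grey (262,157), red (188,182) and red (297,107). I choose the grey one.
- **Block:** only the brown upright at (312,272). The jar (450,310) is amber and is not it.
- **Post:** (318,180) on the robot's side. The sensor is at (327,370).

```bash
cat > h.py <<'E'
import numpy as np, cv2
from scipy.spatial.transform import Rotation as R
from bench import camera_params, sense
def cam(n, s=None):
    p=camera_params(n); K=np.array([[p['fx'],0,p['cx']],[0,p['fy'],p['cy']],[0,0,1]])
    if n!='wrist':
        Rm=R.from_rotvec(p['rvec']).as_matrix(); t=np.array(p['tvec'])
    else:
        s=s or sense(); H=np.array(p['hand_eye']); T=np.eye(4); T[:3,:3]=R.from_rotvec(s['ee_rot']).as_matrix(); T[:3,3]=s['position']
        M=np.linalg.inv(T@H); Rm=M[:3,:3]; t=M[:3,3]
    return K,Rm,t
def px(c,P):
    K,Rm,t=c; q=(np.atleast_2d(P)@Rm.T+t)@K.T; return q[:,:2]/q[:,2:]
def ray(c,uv,z):
    K,Rm,t=c; uv=np.atleast_2d(np.array(uv,float)); o=-Rm.T@t
    d=np.c_[uv,np.ones(len(uv))]@np.linalg.inv(K).T@Rm
    return o+d*((z-o[2])/d[:,2])[:,None]
E
python3 - <<'E'
from h import *
print(R.from_rotvec(sense()['ee_rot']).as_matrix().round(3))
for n,b in [('scene',(225,220,405,390)),('side',(170,215,350,325))]:
    im=cv2.imread(f'pics/{n}0.png'); x0,y0,x1,y1=b
    cv2.imwrite(f'pics/{n}0c.png',cv2.resize(im[y0:y1,x0:x1],None,fx=4,fy=4,interpolation=cv2.INTER_CUBIC)[:600])
c=cam('scene')
for k,u in dict(bin=(262,157),post=(318,183),sensor=(327,370),jar=(447,320),meter=(457,390),driver=(232,230),fan=(310,268)).items(): print(k,ray(c,u,0).round(0))
E
```

```text
[[ 0.447 -0.001  0.894]
 [-0.894  0.001  0.447]
 [-0.001 -1.     0.   ]]
bin [[ 495. -383.   -0.]]
post [[ 425. -222.    0.]]
sensor [[692. 177.   0.]]
jar [[420. 244.   0.]]
meter [[508. 360.   0.]]
driver [[ 677. -228.    0.]]
fan [[585. -33.   0.]]
```

```bash
ls pics
```

```text
scene0.png
scene0c.png
side0.png
side0c.png
wrist0.png
```

View crops.

View pics/scene0c.png

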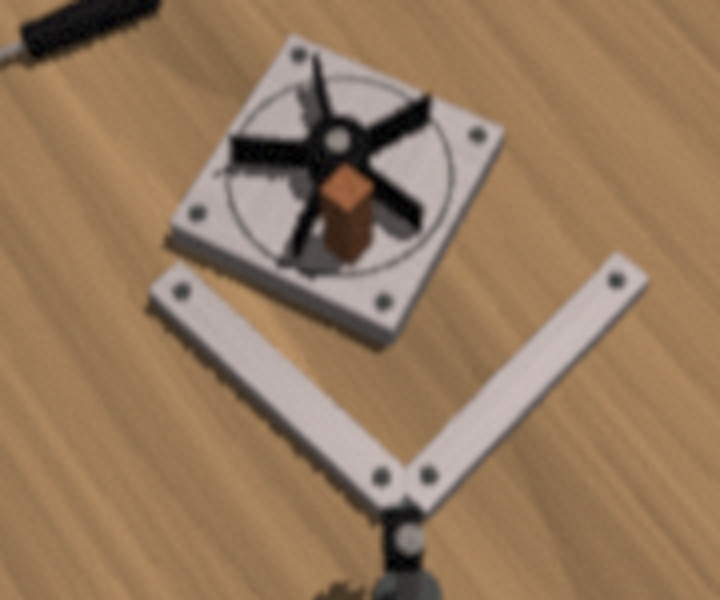

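View pics/side0c.png

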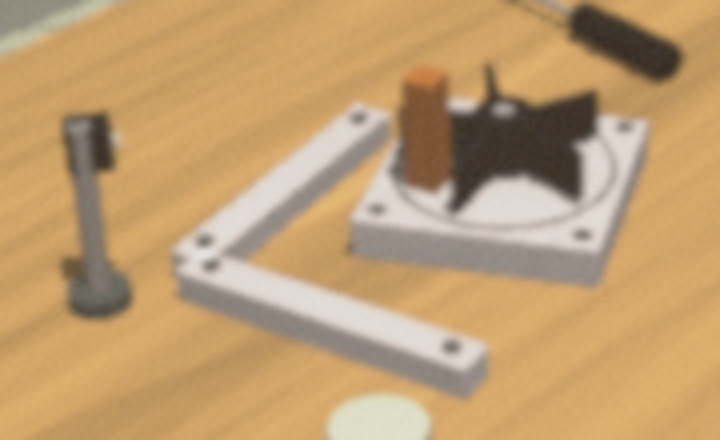

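Run:
```python
from h import *
c=cam('scene')
f=lambda L:np.array(L)/4+[225,220]
F=ray(c,f([(292,36),(503,130),(390,332),(173,227)]),26)[:,:2]; print(F.round(0),F.mean(0)); d=np.roll(F,-1,0)-F; print(np.degrees(np.arctan2(d[:,1],d[:,0])),np.hypot(*d.T))
B=ray(c,f([(185,262),(405,470),(618,252)]),20)[:,:2]; print(B.round(0)); d=np.diff(B,axis=0);print(np.degrees(np.arctan2(d[:,1],d[:,0])))
S=ray(c,f([(182,291),(381,477),(429,475),(616,280)]),20)[:,:2];print(S.round(0)); d=np.diff(S,axis=0);print(np.degrees(np.arctan2(d[:,1],d[:,0])))
T=ray(c,f([(348,187)]),96); print('block',T); print('hub',ray(c,f([(338,140)]),64))
```

```text
[[ 556. -122.]
 [ 495.    1.]
 [ 620.   63.]
 [ 679.  -58.]] [587.25203085 -28.91960534]
[ 116.33861862   26.26094972  -63.69814227 -152.54005506] [137.3977432  139.30509652 134.48395802 139.24534968]
[[684. -39.]
 [657. 127.]
 [489.  97.]]
[  99.42178706 -169.92745097]
[[695. -25.]
 [669. 122.]
 [648. 136.]
 [501. 109.]]
[ 100.00502805  146.15544744 -169.66246366]
block [[607.44462081   9.48582547  96.        ]]
hub [[585.86105627 -31.0708884   64.        ]]
```

```bash
python3 -m inch '[[[0,0,0],[-0.29,0,0.53],1],[[0,0,0],[-0.29,0,0.53],1],[[0,0,0],[-0.29,0,0.53],1],[[0,0,0],[-0.29,0,0.53],1],[[0,0,0],[-0.29,0,0.53],1],[[0,0,0],[-0.29,0,0.53],1],[[0,0,0],[-0.29,0,0.53],1],[[0,0,0],[-0.29,0,0.53],1],[[0,0,0],[-0.29,0,0.53],1],[[0,0,0],[-0.29,0,0.53],1]]'
```

```text
time_s: 1.15
position: [542.7, -101.3, 231.0]
ee_rot: [-1.393, 0.862, -0.86]
contact_force: [0.5, -1.4, -0.0]
grip_width: 85.4
```

```bash
python3 -m inch '[[[0,0,0],[-0.047,0,0.08],1],[[0,0,0],[-0.047,0,0.08],1],[[0,0,0],[-0.047,0,0.08],1]]'
python3 - <<'E'
from h import *
from bench import snapshot
import json
s=sense(); im=snapshot('wrist'); cv2.imwrite('pics/w1.png',im[:,:,::-1])
json.dump({k:np.array(s[k]).tolist() for k in('position','ee_rot')},open('s1.json','w')); print(s['position'],s['dq'].round(3))
E
```

```text
time_s: 1.45
position: [595.4, -18.9, 230.1]
ee_rot: [-1.393, 0.858, -0.855]
contact_force: [-0.5, -0.6, -0.3]
grip_width: 85.2
[595.40984157 -18.88011728 230.11111048] [-0.07  -0.032  0.051 -0.061  0.024 -0.04 ]
```

View pics/w1.png

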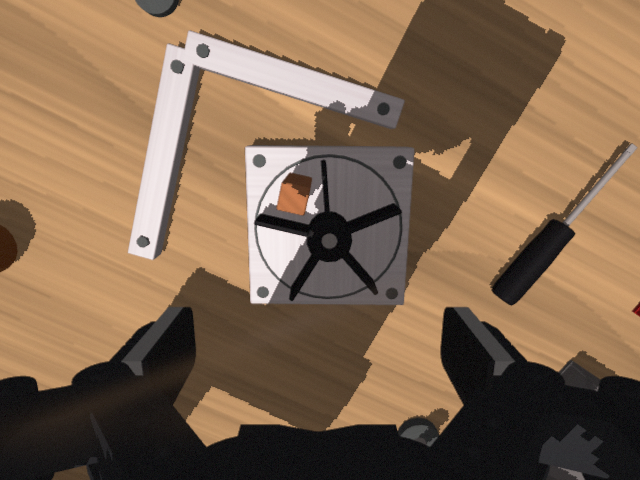

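The wrist view shows the fan square to the image, with its screws at (259,160), (400,162), (391,293) and (263,292). The hub is at (329,241), the block at (295,195), the nest corner at about (200,75) and the optics post at (418,430).

Run:
```python
from h import *
im=cv2.imread('pics/w1.png'); cv2.imwrite('pics/w1c.png',cv2.resize(im[130:320,120:420],None,fx=2.6,fy=2.6,interpolation=cv2.INTER_CUBIC))
cv2.imwrite('pics/w1d.png',cv2.resize(im[160:230,260:340],None,fx=8,fy=8,interpolation=cv2.INTER_CUBIC))
```

```text
(no output)
```

View pics/w1d.png

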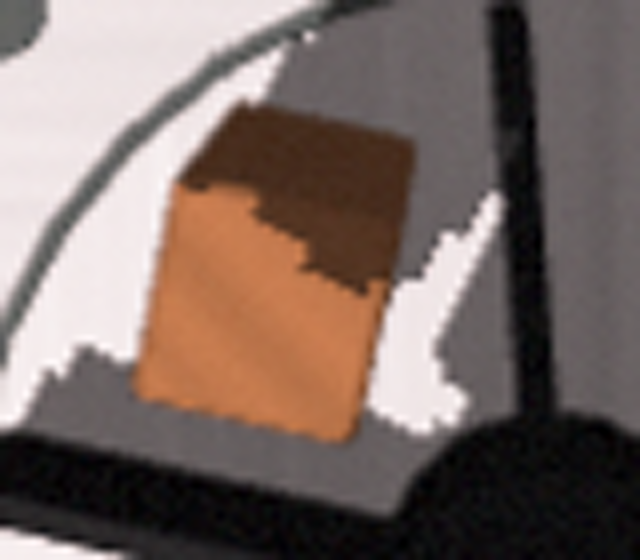

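Run:
```python
from h import *
import json
c=cam('wrist',json.load(open('s1.json')))
def sq(P):
    d=np.roll(P,-1,0)-P; return P.mean(0).round(1),(np.degrees(np.arctan2(d[:,1],d[:,0]))%90).round(1),np.hypot(*d.T).round(1)
g=np.array([(175,182),(137,400),(352,442),(392,222)])/8+[260,160]
print('block',sq(ray(c,g,96)[:,:2]))
S=ray(c,[(259,160),(400,162),(391.5,293.5),(263,292)],26)[:,:2]; print('fan screws',sq(S))
print('hub',ray(c,[(329,241)],64))
N=ray(c,[(143,241),(177,66.5),(203,50.5),(384,108.5)],20)[:,:2]; d=np.diff(N,axis=0); print('nest screws',N.round(1),np.degrees(np.arctan2(d[:,1],d[:,0])))
print('post foot',ray(c,[(418,432)],0))
# fan corners/bars for two sources
print('inner', ray(c,[(197,75)],20))
im=cv2.imread('pics/w1.png'); hsv=cv2.cvtColor(im,cv2.COLOR_BGR2HSV)
```

```text
block (array([607.7,   7.4]), array([15.7, 15.7, 16.3, 16.5]), array([18.8, 18.6, 19.1, 18.5]))
fan screws (array([585.9, -32.4]), array([26.2, 26.2, 26.3, 26.6]), array([116.7, 116.4, 115.8, 116.8]))
hub [[585.64375877 -32.23228556  64.        ]]
nest screws [[501.  108.7]
 [648.5 135.3]
 [668.7 121.4]
 [695.3 -27.1]] [ 10.24989759 -34.61497602 -79.82949978]
post foot [[ 427.27136302 -222.80620106    0.        ]]
inner [[649.8613112  118.69573527  20.        ]]
```

View pics/w1c.png

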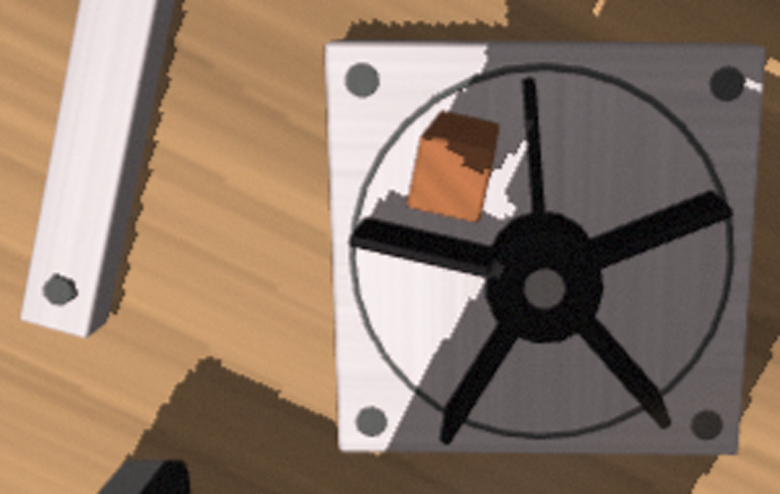

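```bash
cat >> h.py <<'E'
def plan(x,y,z,yaw):
    """turn (deg, tool axes) and shift (m, tool axes) to a tool pointing down with its x axis at yaw deg"""
    s=sense(); M=R.from_rotvec(s['ee_rot']).as_matrix(); a=np.radians(yaw)
    X=np.array([np.cos(a),np.sin(a),0]); Y=np.array([0,0,-1.]); T=np.c_[X,Y,np.cross(X,Y)]
    print('turn',np.degrees(R.from_matrix(M.T@T).as_rotvec()).round(2),'shift',(M.T@(np.array([x,y,z])-s['position'])/1000).round(4),'at',s['position'].round(1),'yaw',np.degrees(np.arctan2(M[1,0],M[0,0])).round(2),'t',s['time_s'])
E
python3 -c "
from h import *
plan(607.7,7.4,130,-74); plan(607.7,7.4,72,-74)"
```

```text
turn [ 0.08 10.82 -0.1 ] shift [-0.0191  0.1001  0.0254] at [593.9 -21.2 230.1] yaw -63.18 t 1.5
turn [ 0.08 10.82 -0.1 ] shift [-0.019   0.1581  0.0254] at [593.9 -21.2 230.1] yaw -63.18 t 1.5
```

```bash
python3 -m inch '[[[0.1,8,-0.1],[-0.0185,0.03,0.026],1],[[0.1,10.8,-0.1],[-0.0185,0.07,0.026],1],[[0.1,10.8,-0.1],[-0.0185,0.1,0.026],1],[[0.1,10.8,-0.1],[-0.0185,0.13,0.026],1],[[0.1,10.8,-0.1],[-0.0185,0.155,0.026],1],[[0.1,10.8,-0.1],[-0.0185,0.162,0.026],1],[[0.1,10.8,-0.1],[-0.0185,0.162,0.026],1],[[0.1,10.8,-0.1],[-0.0185,0.162,0.026],1]]'
python3 - <<'E'
from h import *
from bench import snapshot
plan(607.7,7.7,68,-74)
for n in('wrist','side'):
    im=snapshot(n); cv2.imwrite(f'pics/{n}2.png',im[:,:,::-1])
E
```

```text
time_s: 2.3
position: [609.2, 6.6, 69.5]
ee_rot: [-1.327, 0.999, -1.003]
contact_force: [0.7, -0.8, 0.9]
grip_width: 85.3
turn [-0.14 -0.02  0.04] shift [-0.0015  0.0015 -0.0011] at [609.2   6.6  69.5] yaw -74.02 t 2.3
```

View pics/wrist2.png

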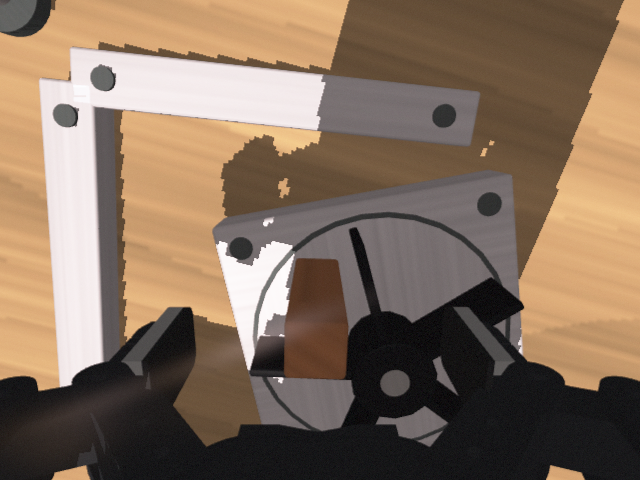

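View pics/side2.png

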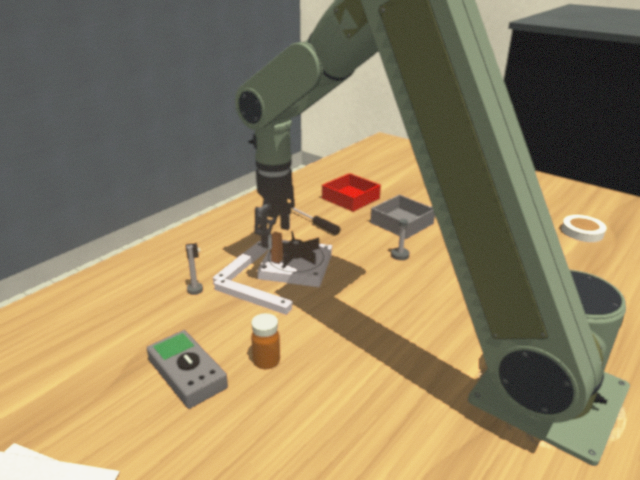

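The wrist view shows the block between the jaws, centred at column 316, with its top at rows 325–377 and its sides parallel to the pads. I'll check the depth by ray, then close.

Run:
```python
from h import *
c=cam('wrist'); P=ray(c,[(286,326),(348.5,323),(346,378),(284,376)],96)[:,:2]; print(P.round(1),P.mean(0)); plan(*P.mean(0),68,-74)
```

```text
[[614.2  19.1]
 [620.6   0.7]
 [601.9  -4.2]
 [597.1  15.2]] [608.43520288   7.70380611]
turn [-0.19  0.    0.05] shift [-0.0011  0.0019 -0.0008] at [609.5   6.9  69.9] yaw -74.0 t 2.4
```

```bash
python3 -m inch '[[[0,0,0],[-0.001,0.002,-0.001],0.4],[[0,0,0],[-0.001,0.002,-0.001],0],[[0,0,0],[-0.001,0.002,-0.001],0],[[0,0,0],[-0.001,0.002,-0.001],0],[[0,0,0],[-0.001,0.002,-0.001],0],[[0,0,0],[-0.001,0.002,-0.001],0]]'
```

```text
time_s: 3.0
position: [608.5, 7.6, 68.1]
ee_rot: [-1.326, 0.998, -1.003]
contact_force: [0.5, 0.3, 1.4]
grip_width: 18.8
```

```bash
python3 -m inch '[[[0,0,0],[0,-0.02,0],0],[[0,0,0],[0,-0.05,0],0],[[0,0,0],[0,-0.09,0],0],[[0,0,0],[0,-0.125,0],0],[[0,0,0],[0,-0.125,0],0],[[0,0,0],[0,-0.125,0],0]]'
python3 - <<'E'
from h import *
im=cv2.imread('pics/scene0.png'); hsv=cv2.cvtColor(im,cv2.COLOR_BGR2HSV)
m=((hsv[:,:,1]<60)&(hsv[:,:,2]<150)).astype(np.uint8)[:, :]; m[:, :215]=0;m[:,305:]=0;m[:120]=0;m[190:]=0
m=cv2.morphologyEx(m,cv2.MORPH_OPEN,np.ones((3,3)))
k=max(cv2.findContours(m,0,2)[0],key=cv2.contourArea); print(cv2.contourArea(k),cv2.boundingRect(k))
ap=cv2.approxPolyDP(cv2.convexHull(k),4,True)[:,0]; print(ap.tolist())
cv2.imwrite('pics/bin.png',cv2.resize(im[120:200,220:320],None,fx=6,fy=6,interpolation=cv2.INTER_CUBIC))
from bench import snapshot
cv2.imwrite('pics/wrist3.png',snapshot('wrist')[:,:,::-1])
E
```

```text
time_s: 3.6
position: [608.1, 7.6, 193.6]
ee_rot: [-1.325, 0.997, -1.004]
contact_force: [-0.3, 0.2, -1.1]
grip_width: 18.9
2040.5 (231, 130, 60, 55)
[[271, 130], [288, 155], [290, 168], [250, 184], [231, 145]]
```

View pics/bin.png

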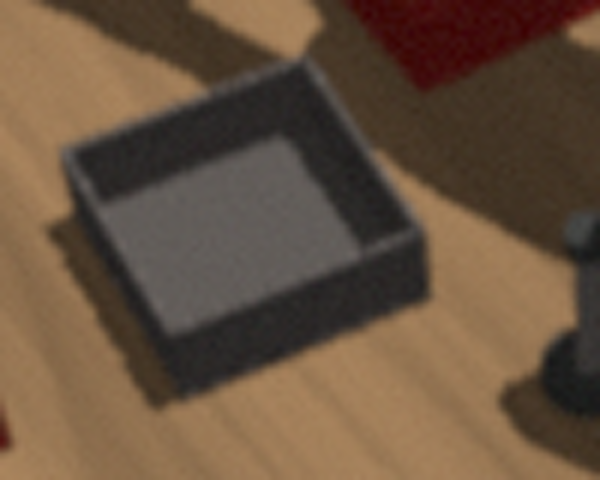

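View pics/wrist3.png

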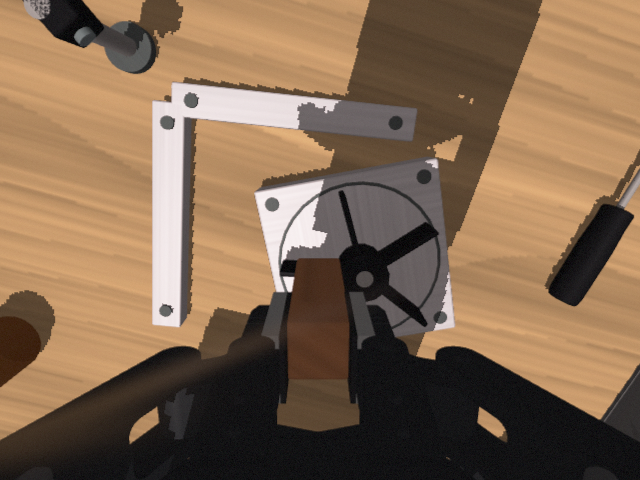

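The block is held centred between the pads at (318,320) and the fan has not moved. Next is the bin position, from its rim corners in the crop: (68,152), (305,60), (423,235) and (178,335).

Run:
```python
from h import *
c=cam('scene'); P=ray(c,np.array([(68,152),(305,60),(423,235),(178,335)])/6+[220,120],45)[:,:2]
d=np.roll(P,-1,0)-P; print(P.round(1),P.mean(0),np.degrees(np.arctan2(d[:,1],d[:,0])),np.hypot(*d.T))
b=P.mean(0); plan(*b,193,-74)
a=np.degrees(np.arctan2(d[0,1],d[0,0]))
for k in range(4): plan(*b,193,a+90*k)
```

```text
[[ 555.2 -426.8]
 [ 442.2 -413.1]
 [ 457.3 -297. ]
 [ 569.8 -311.3]] [ 506.13002973 -362.03761059] [173.10373003  82.61604009  -7.20954232 -97.18338561] [113.85630808 117.04316385 113.4451603  116.42011217]
turn [-0.14  0.01  0.03] shift [ 0.3274 -0.001  -0.1992] at [607.3   7.6 192.3] yaw -73.99 t 3.65
turn [-1.200e-01  1.129e+02 -1.100e-01] shift [ 0.3274 -0.001  -0.1992] at [607.3   7.6 192.3] yaw -73.99 t 3.65
turn [-1.40e-01  2.29e+01  1.00e-02] shift [ 0.3274 -0.001  -0.1992] at [607.3   7.6 192.3] yaw -73.99 t 3.65
turn [ -0.1  -67.1    0.11] shift [ 0.3274 -0.001  -0.1992] at [607.3   7.6 192.3] yaw -73.99 t 3.65
turn [ 1.000e-02 -1.571e+02  2.000e-01] shift [ 0.3274 -0.001  -0.1992] at [607.3   7.6 192.3] yaw -73.99 t 3.65
```

```bash
python3 -m inch '[[[0,0,0],[0.035,0,-0.02],0],[[0,0,0],[0.327,0,-0.199],0],[[0,0,0],[0.327,0,-0.199],0],[[0,0,0],[0.327,0,-0.199],0],[[0,0,0],[0.327,0,-0.199],0],[[0,0,0],[0.327,0,-0.199],0],[[0,0,0],[0.327,0,-0.199],0],[[0,0,0],[0.327,0,-0.199],0],[[0,0,0],[0.327,0,-0.199],0],[[0,0,0],[0.327,0,-0.199],0]]'; python3 -c "
from h import *
from bench import snapshot
plan(506,-362,192,-74)
cv2.imwrite('pics/wrist4.png',snapshot('wrist')[:,:,::-1])"
```

```text
time_s: 4.65
position: [505.0, -361.7, 189.8]
ee_rot: [-1.325, 1.004, -1.0]
contact_force: [-0.2, 0.7, -0.3]
grip_width: 19.1
turn [-0.02 -0.13 -0.18] shift [ 0.0005 -0.0022  0.0009] at [ 505.  -361.7  189.8] yaw -74.13 t 4.65
```

View pics/wrist4.png

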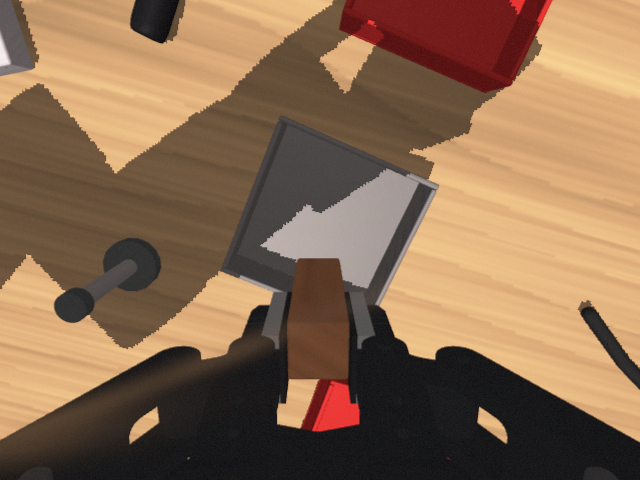

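```bash
python3 -c "
from h import *
c=cam('wrist');P=ray(c,[(282,117),(437,187),(222,271)],45);print(P.round(1),P[1:].mean(0)); b=P[1:].mean(0); plan(b[0],b[1],50,-74)
print('post',ray(c,[(131,264)],4))"
```

```text
[[ 571.9 -315.8   45. ]
 [ 556.6 -431.6   45. ]
 [ 454.6 -300.8   45. ]] [ 505.56649229 -366.19394143   45.        ]
turn [-0.04 -0.02 -0.15] shift [ 0.0056  0.1402 -0.0016] at [ 505.6 -360.8  190.2] yaw -74.02 t 4.7
post [[ 423.18617809 -219.96773387    4.        ]]
```

```bash
python3 -m inch '[[[0,0,0],[0.003,0.04,0],0],[[0,0,0],[0.004,0.08,-0.001],0],[[0,0,0],[0.004,0.11,-0.001],0],[[0,0,0],[0.004,0.13,-0.001],0],[[0,0,0],[0.004,0.139,-0.001],0],[[0,0,0],[0.004,0.139,-0.001],0],[[0,0,0],[0.004,0.139,-0.001],0],[[0,0,0],[0.004,0.139,-0.001],0.6],[[0,0,0],[0.004,0.139,-0.001],0.6],[[0,0,0],[0.004,0.139,-0.001],0.6]]'
```

```text
time_s: 5.7
position: [506.0, -364.8, 52.1]
ee_rot: [-1.326, 1.001, -1.001]
contact_force: [0.0, -0.5, 0.2]
grip_width: 51.4
```

```bash
python3 -m inch '[[[0,0,0],[0,-0.02,0],0.6],[[0,0,0],[0,-0.06,0],0.6],[[0,0,0],[0,-0.11,0],0.6],[[0,0,0],[0,-0.14,0],0.6],[[0,0,0],[0,-0.14,0],0.6]]'; python3 -c "
from h import *
from bench import snapshot
cv2.imwrite('pics/wrist5.png',snapshot('wrist')[:,:,::-1])
"
```

```text
time_s: 6.2
position: [508.1, -366.9, 198.4]
ee_rot: [-1.326, 0.991, -1.011]
contact_force: [-0.6, 0.3, -0.2]
grip_width: 51.3
```

View pics/wrist5.png

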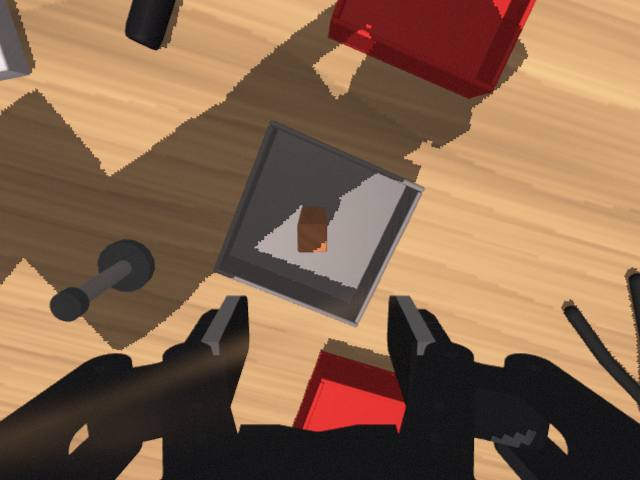

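The block stands in the grey bin at (312,230). Next are the start pose for the +y push and the driver's clearance.

```bash
cat >> h.py <<'E'
NO=np.array([599.4,43.1]); NY=10.1
def n2w(x,y,o=None):
    a=np.radians(NY); o=NO if o is None else o
    return o+[x*np.cos(a)-y*np.sin(a), x*np.sin(a)+y*np.cos(a)]
def w2n(p):
    a=np.radians(NY); d=np.atleast_2d(p)[:,:2]-NO
    return np.c_[d[:,0]*np.cos(a)+d[:,1]*np.sin(a), -d[:,0]*np.sin(a)+d[:,1]*np.cos(a)]
E
python3 - <<'E'
from h import *
c=cam('scene'); print('driver handle end nest',w2n(ray(c,[(264,216),(262,222),(232,230)],13)))
print('post nest',w2n([425,-221]),'bin',w2n([505.5,-364]))
p=n2w(-27,-185); print(p); plan(*p,190,10.1); plan(*p,8,10.1)
E
```

```text
driver handle end nest [[ -46.7461294  -247.40511834]
 [ -31.62637576 -237.92387702]
 [  33.03399339 -272.37646461]]
post nest [[-218.01170695 -229.4233328 ]] bin [[-163.83664279 -384.32430899]]
[ 605.26125847 -143.7679899 ]
turn [ -0.11 -84.14   0.4 ] shift [-0.1866  0.0054  0.1557] at [ 506.8 -366.   195.3] yaw -74.04 t 6.25
turn [ -0.11 -84.14   0.4 ] shift [-0.1872  0.1874  0.1547] at [ 506.8 -366.   195.3] yaw -74.04 t 6.25
```

```bash
python3 -m inch '[[[0,-8,0],[-0.03,0,0.025],0.6],[[0,-16,0],[-0.065,0,0.055],0.6],[[0,-24,0],[-0.1,0,0.085],0.6],[[0,-32,0],[-0.14,0,0.115],0.6],[[0,-40,0],[-0.17,0,0.14],0.6],[[0,-48,0],[-0.187,0,0.155],0.6],[[0,-56,0],[-0.187,0,0.155],0.6],[[0,-64,0],[-0.187,0,0.155],0.6],[[0,-72,0],[-0.187,0,0.155],0.6],[[0,-80,0],[-0.187,0,0.155],0.6]]'; python3 -c "
from h import *
p=n2w(-27,-185); plan(*p,8,10.1)
from bench import snapshot
cv2.imwrite('pics/wrist6.png',snapshot('wrist')[:,:,::-1])
"
```

```text
time_s: 7.25
position: [603.5, -143.2, 193.5]
ee_rot: [-1.57, -0.089, 0.084]
contact_force: [0.4, -0.5, 0.3]
grip_width: 51.2
turn [ 0.09 -3.8   0.15] shift [ 0.0012  0.1855 -0.0005] at [ 603.5 -143.2  193.5] yaw 6.3 t 7.25
```

View pics/wrist6.png

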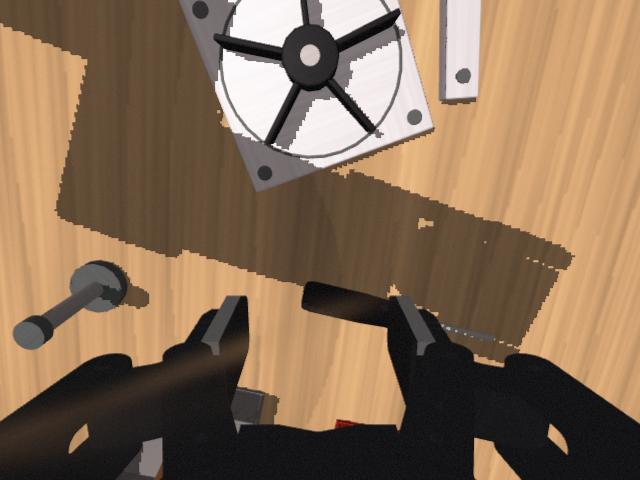

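```bash
python3 -c "
from h import *
c=cam('wrist')
print(px(c,[[603.5,-143.2,8]]))
print('driver top edge',w2n(ray(c,[(312,283),(388,300)],20)))
print('fan corners n',w2n(ray(c,[(258,190),(433,128)],26)))
print('hub',w2n(ray(c,[(310,55)],64)))
print(sense()['position'])
"
```

```text
[[317.84549132 217.93040717]]
driver top edge [[ -36.63804133 -235.38406074]
 [  25.03323529 -254.23374231]]
fan corners n [[ -72.09681734 -156.2761523 ]
 [  59.04776251 -119.44618247]]
hub [[-26.49334681 -71.671133  ]]
[ 603.49050012 -143.26742027  193.54633857]
```

```bash
python3 -m inch '[[[0,-3.8,0],[0.001,0.04,-0.001],0.6],[[0,-3.8,0],[0.001,0.085,-0.001],0.6],[[0,-3.8,0],[0.001,0.13,-0.001],0.6],[[0,-3.8,0],[0.001,0.165,-0.001],0.6],[[0,-3.8,0],[0.001,0.182,-0.001],0.6],[[0,-3.8,0],[0.001,0.185,-0.001],0.6],[[0,-3.8,0],[0.001,0.185,-0.001],0.6],[[0,-3.8,0],[0.001,0.185,-0.001],0.6]]'; python3 -c "
from h import *
p=n2w(-27,-185); plan(*p,8,10.1)
from bench import snapshot
cv2.imwrite('pics/side7.png',cv2.resize(snapshot('side')[190:340,160:440,::-1],None,fx=2.8,fy=2.8))
"
```

```text
time_s: 8.1
position: [605.9, -144.5, 9.5]
ee_rot: [-1.568, -0.144, 0.137]
contact_force: [0.4, 0.6, 0.1]
grip_width: 51.1
turn [0.14 0.15 0.25] shift [-0.0005  0.0015  0.0009] at [ 605.9 -144.5    9.5] yaw 10.25 t 8.1
```

View pics/side7.png

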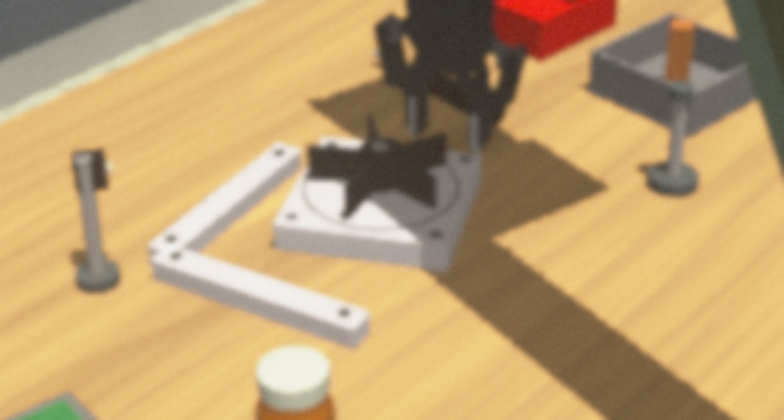

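```bash
python3 -m inch '[[[0,0,0],[0,0.001,0.012],0.6],[[0,0,0],[0,0.001,0.022],0.6],[[0,0,0],[0,0.001,0.03],0.6],[[0,0,0],[0,0.001,0.038],0.6],[[0,0,0],[0,0.001,0.046],0.6],[[0,0,0],[0,0.001,0.054],0.6],[[0,0,0],[0,0.001,0.062],0.6],[[0,0,0],[0,0.001,0.07],0.6],[[0,0,0],[0,0.001,0.074],0.6],[[0,0,0],[0,0.001,0.074],0.6]]'; python3 -c "
from h import *
print(w2n(sense()['position']), sense()['contact_force'].round(1), sense()['position'])
from bench import snapshot
cv2.imwrite('pics/wrist8.png',snapshot('wrist')[:,:,::-1])
"
```

```text
time_s: 9.15
position: [592.8, -71.0, 9.1]
ee_rot: [-1.568, -0.145, 0.137]
contact_force: [0.1, -1.0, 0.5]
grip_width: 51.2
[[ -26.51867248 -111.14716142]] [ 0.1 -1.   0.5] [592.78379643 -70.97522663   9.05519855]
```

View pics/wrist8.png

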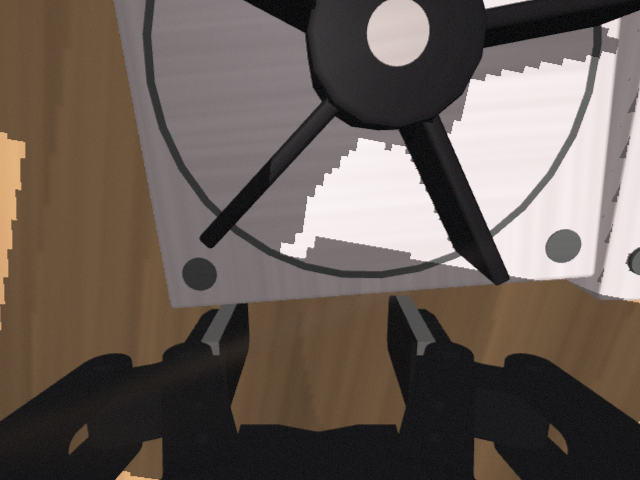

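```bash
python3 -c "
from h import *
c=cam('wrist')
P=w2n(ray(c,[(173,306),(596,275)],26)); print('fan corners n',P, np.degrees(np.arctan2(*(P[1]-P[0])[::-1])))
print('hub',w2n(ray(c,[(398,33)],64)), 'screws',w2n(ray(c,[(199,274),(563,246)],26)),'bar',w2n(ray(c,[(605,297)],20)))
"
```

```text
fan corners n [[-74.45093125 -99.57288968]
 [ 63.05146205 -88.56517961]] 4.577034245330997
hub [[-11.75350794 -25.80540746]] screws [[-65.1116337  -88.44209699]
 [ 50.79877536 -78.8649676 ]] bar [[ 71.93778308 -98.66730289]]
```

```bash
python3 -m inch '[[[0,0,0],[0.002,0.001,0.007],0.6],[[0,0,0],[0.004,0.001,0.013],0.6],[[0,0,0],[0.006,0.001,0.019],0.6],[[0,0,0],[0.008,0.001,0.024],0.6],[[0,0,0],[0.008,0.001,0.026],0.6],[[0,0,0],[0.008,0.001,0.026],0.6]]'; python3 -c "
from h import *
print(w2n(sense()['position']), sense()['contact_force'].round(1), sense()['position'])
from bench import snapshot
cv2.imwrite('pics/wrist9.png',snapshot('wrist')[:,:,::-1])
"
```

```text
time_s: 9.8
position: [596.0, -43.6, 7.7]
ee_rot: [-1.567, -0.145, 0.136]
contact_force: [-1.5, -1.1, 0.4]
grip_width: 51.1
[[-18.50145709 -84.74326046]] [-1.5 -1.1  0.4] [596.0464048  -43.57454936   7.74057682]
```

View pics/wrist9.png

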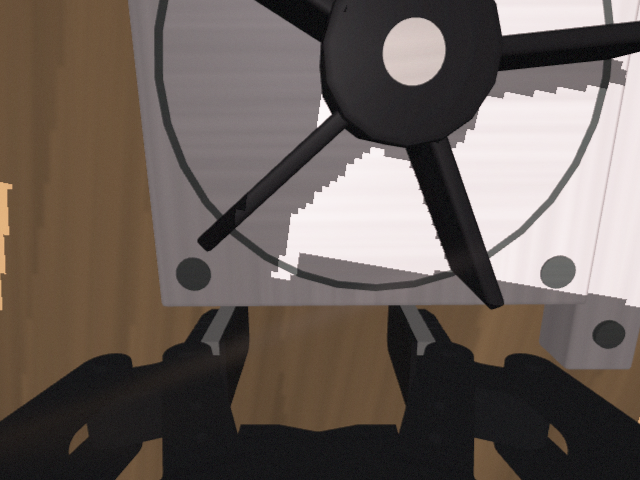

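```bash
python3 -c "
from h import *
c=cam('wrist')
P=w2n(ray(c,[(163,306),(583,303)],26)); print('fan corners n',P, np.degrees(np.arctan2(*(P[1]-P[0])[::-1])))
print('hub',w2n(ray(c,[(414,51)],64)), 'screws',w2n(ray(c,[(193.5,274),(558,272)],26)))
plan(*n2w(-10,-81),8,10.1)
"
```

```text
fan corners n [[-69.2937894  -72.62049243]
 [ 67.72118178 -71.45755484]] 0.48629587634163673
hub [[-0.66405264 -2.78493843]] screws [[-58.53499086 -61.59749461]
 [ 57.8715444  -60.78814099]]
turn [0.08 0.12 0.31] shift [ 0.0085 -0.0002  0.0037] at [596.1 -43.6   7.7] yaw 10.22 t 9.85
```

```bash
python3 -m inch '[[[0,0,0],[0,0,0.002],0.6],[[0,0,0],[0,0,0.004],0.6],[[0,0,0],[0,0,0.005],0.6],[[0,0,0],[0,0,0.006],0.6],[[0,0,0],[0,0,0.006],0.6]]'; python3 -c "
from h import *
print(w2n(sense()['position']), sense()['contact_force'].round(1))
from bench import snapshot
cv2.imwrite('pics/wrist10.png',snapshot('wrist')[:,:,::-1])
"
```

```text
time_s: 10.35
position: [595.8, -40.5, 7.7]
ee_rot: [-1.571, -0.146, 0.135]
contact_force: [1.2, -14.8, -0.5]
grip_width: 51.1
[[-18.23693074 -81.67739616]] [  1.2 -14.8  -0.5]
```

View pics/wrist10.png

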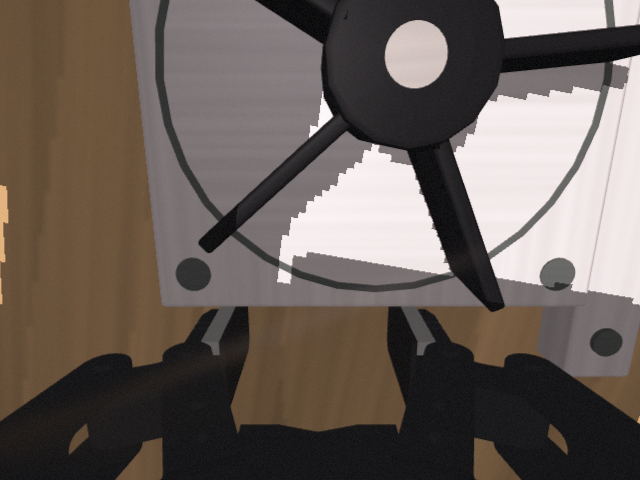

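```bash
python3 -m inch '[[[0,0,0],[0,0,-0.02],0.6],[[0,0,0],[-0.01,-0.03,-0.03],0.6],[[0,8,0],[-0.03,-0.07,-0.03],0.6],[[0,16,0],[-0.05,-0.1,-0.01],0.6],[[0,24,0],[-0.07,-0.1,0.02],0.6],[[0,32,0],[-0.09,-0.1,0.05],0.6],[[0,40,0],[-0.09,-0.1,0.08],0.6],[[0,48,0],[-0.09,-0.1,0.082],0.6],[[0,56,0],[-0.09,-0.1,0.082],0.6],[[0,64,0],[-0.09,-0.1,0.082],0.6]]'; python3 -c "
from h import *
plan(*n2w(-108,0),8,-79.9)"
```

```text
time_s: 11.4
position: [491.7, 26.0, 106.7]
ee_rot: [-1.441, 0.73, -0.743]
contact_force: [-0.3, -0.5, -0.9]
grip_width: 51.2
turn [-0.35 25.8   0.31] shift [ 0.0016  0.0987 -0.0004] at [491.7  26.  106.7] yaw -54.1 t 11.4
```

```bash
python3 -m inch '[[[0,8,0],[0.001,0.01,0],0.6],[[0,16,0],[0.001,0.03,0],0.6],[[0,24,0],[0.001,0.06,0],0.6],[[-0.3,25.8,0.3],[0.0015,0.085,0],0.6],[[-0.3,25.8,0.3],[0.0015,0.098,0],0.6],[[-0.3,25.8,0.3],[0.0015,0.098,0],0.6],[[-0.3,25.8,0.3],[0.0015,0.098,0],0.6]]'; python3 -c "
from h import *
plan(*n2w(-108,0),8,-79.9)
from bench import snapshot
cv2.imwrite('pics/wrist11.png',snapshot('wrist')[:,:,::-1])"
```

```text
time_s: 12.1
position: [493.6, 25.0, 8.9]
ee_rot: [-1.286, 1.078, -1.079]
contact_force: [0.2, -0.9, -0.1]
grip_width: 51.1
turn [-0.07 -0.03 -0.04] shift [ 0.0007  0.0009 -0.0006] at [493.6  25.    8.9] yaw -79.93 t 12.1
```

View pics/wrist11.png

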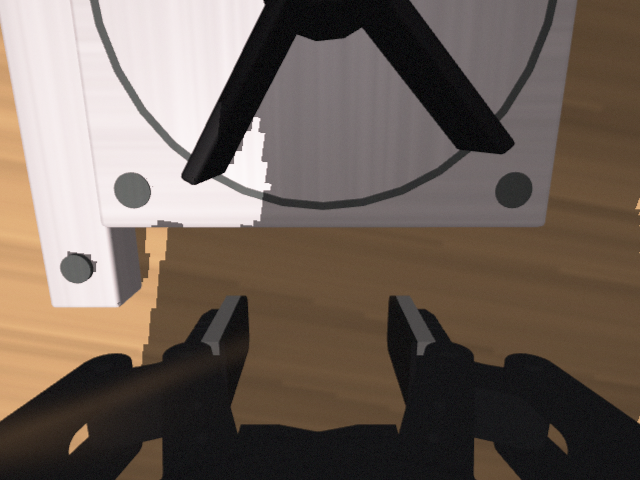

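The fan sits square with its edge at row 227, touching the +y bar on the left. Next is the +x push.

```bash
python3 -m inch '[[[0,0,0],[0,0,0.01],0.6],[[0,0,0],[0,0,0.018],0.6],[[0,0,0],[0,0,0.023],0.6],[[0,0,0],[0,0,0.026],0.6],[[0,0,0],[0,0,0.028],0.6],[[0,0,0],[0,0,0.03],0.6],[[0,0,0],[0,0,0.031],0.6],[[0,0,0],[0,0,0.031],0.6]]'; python3 -c "
from h import *
print(w2n(sense()['position']), sense()['contact_force'].round(1))
from bench import snapshot
cv2.imwrite('pics/wrist12.png',snapshot('wrist')[:,:,::-1])
"
```

```text
time_s: 12.95
position: [519.8, 29.8, 8.9]
ee_rot: [-1.293, 1.084, -1.074]
contact_force: [-9.2, -2.8, 6.2]
grip_width: 51.3
[[-80.75231616   0.84242555]] [-9.2 -2.8  6.2]
```

View pics/wrist12.png

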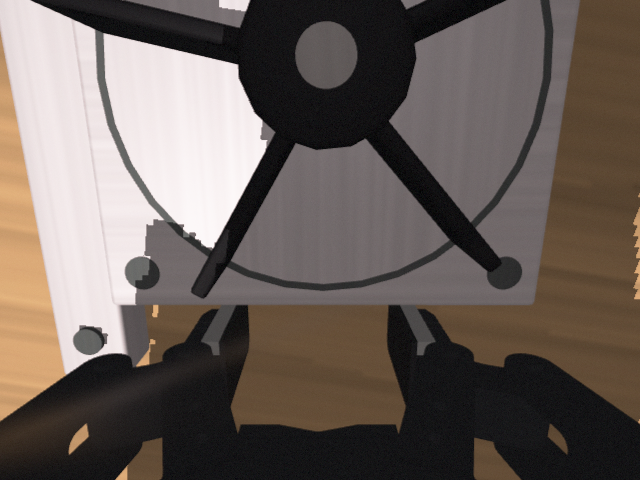

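```bash
python3 -m inch '[[[0,0,0],[0,0,0.005],0.6],[[0,0,0],[0,0,0.007],0.6],[[0,0,0],[0,0,0.007],0.6],[[0,0,0],[0,0,0.007],0.6]]'; python3 -c "
from h import *
print(w2n(sense()['position']), sense()['contact_force'].round(1))
"
```

```text
time_s: 13.4
position: [519.5, 30.1, 7.9]
ee_rot: [-1.304, 1.095, -1.067]
contact_force: [-13.4, -3.1, 8.1]
grip_width: 51.1
[[-80.93440204   1.21846385]] [-13.4  -3.1   8.1]
```

```bash
python3 -m inch '[[[0,0,0],[0,0,-0.02],0.6],[[0,0,0],[0,-0.03,-0.03],0.6],[[0,0,0],[0,-0.08,-0.03],0.6],[[0,0,0],[0,-0.13,-0.03],0.4],[[0,0,0],[0,-0.18,-0.03],0.2],[[0,0,0],[0,-0.2,-0.03],0],[[0,0,0],[0,-0.2,-0.03],0],[[0,0,0],[0,-0.2,-0.03],0]]'; python3 -c "
from h import *
from bench import snapshot
import json
s=sense()
json.dump({k:np.array(s[k]).tolist() for k in('position','ee_rot')},open('s13.json','w'))
cv2.imwrite('pics/wrist13.png',snapshot('wrist')[:,:,::-1]); print(s['dq'].round(3))
"
```

```text
time_s: 14.2
position: [494.3, 25.2, 208.3]
ee_rot: [-1.304, 1.095, -1.067]
contact_force: [-0.4, 1.4, -0.9]
grip_width: 0.0
[-0.001  0.026  0.033 -0.     0.003  0.001]
```

View pics/wrist13.png

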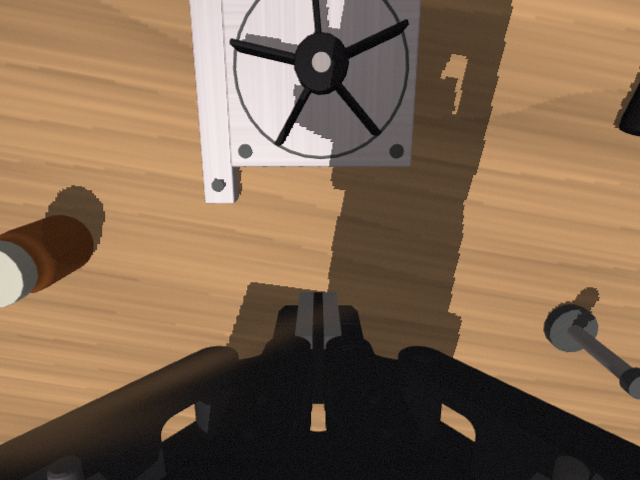

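```bash
python3 -c "
from h import *
plan(*n2w(-40,0),200,-79.9)"
```

```text
turn [ 1.44  0.02 -0.16] shift [0.0009 0.0056 0.0673] at [493.8  25.2 207.3] yaw -79.89 t 14.25
```

```bash
python3 -m inch '[[[1.4,0,-0.2],[0.001,0.003,0.03],0],[[1.4,0,-0.2],[0.001,0.006,0.065],0],[[1.4,0,-0.2],[0.001,0.006,0.067],0],[[1.4,0,-0.2],[0.001,0.006,0.067],0],[[1.4,0,-0.2],[0.001,0.006,0.067],0]]'; python3 -c "
from h import *
from bench import snapshot
import json
s=sense()
json.dump({k:np.array(s[k]).tolist() for k in('position','ee_rot')},open('s14.json','w'))
cv2.imwrite('pics/wrist14.png',snapshot('wrist')[:,:,::-1]); print(s['dq'].round(3))
"
```

```text
time_s: 14.75
position: [558.4, 35.8, 198.3]
ee_rot: [-1.291, 1.081, -1.077]
contact_force: [0.3, -0.2, 0.1]
grip_width: 0.3
[-0.002 -0.018 -0.002  0.002 -0.004  0.001]
```

View pics/wrist14.png

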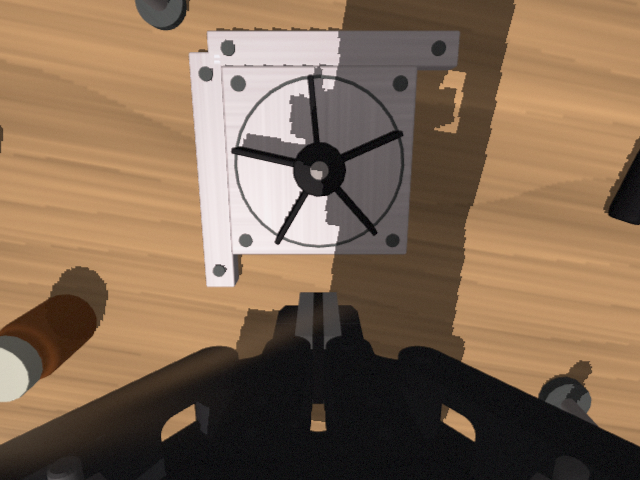

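```bash
python3 -c "
from h import *
import json
c=cam('wrist',json.load(open('s14.json')))
hub=w2n(ray(c,[(319,170)],64))[0]; print('hub',hub)
T=w2n(ray(c,[(310,77),(402,134),(374,233),(278,242),(234,151)],61)); 
for t in T: d=t-hub; print('blade nest angle',np.degrees(np.arctan2(d[1],d[0])).round(1),np.hypot(*d).round(1))
S=w2n(ray(c,[(238,83),(400.5,83.5),(392.5,240.5),(246,240.5)],26)); print(S.round(1),S.mean(0)); d=np.roll(S,-1,0)-S; print((np.degrees(np.arctan2(d[:,1],d[:,0]))%90).round(2))
N=w2n(ray(c,[(228,48),(439,48),(206,73.5),(219,270)],20)); print(N.round(1))
im=cv2.imread('pics/wrist14.png'); cv2.imwrite('pics/w14c.png',cv2.resize(im[20:300,180:480],None,fx=2.1,fy=2.1,interpolation=cv2.INTER_CUBIC))
"
```

```text
hub [-0.22703972 -0.18388494]
blade nest angle 5.7 58.2
blade nest angle -67.0 59.1
blade nest angle -138.6 58.3
blade nest angle 150.3 58.0
blade nest angle 77.9 57.7
[[ 57.8  57.8]
 [ 57.5 -58.5]
 [-58.7 -58.5]
 [-58.8  57.4]] [-0.54296724 -0.46521461]
[8.988e+01 9.000e+01 5.000e-02 2.000e-01]
[[ 81.8  64.8]
 [ 81.9 -85.8]
 [ 64.8  81.7]
 [-85.5  81.8]]
```

View pics/w14c.png

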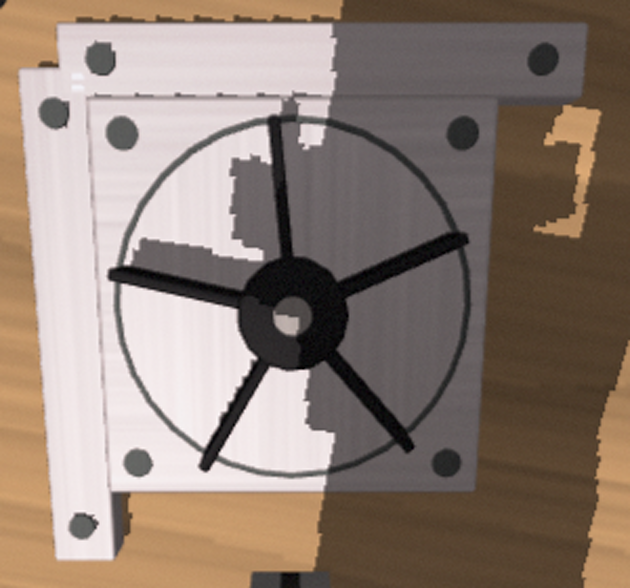

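The fan is registered at nest (-0.5,-0.5) and square within 0.2°, and both seams are closed. The blades stand at 5.7, -67, -139, 150 and 78° in the nest frame. The fingertip will go down in the gap around -31° and flick towards nest direction 70°, into both bars.

```bash
python3 -c "
from h import *
plan(*n2w(36.4,-29.2),100,-79.9);plan(*n2w(36.4,-29.2),46,-79.9)"
```

```text
turn [0.18 0.01 0.02] shift [0.0292 0.0986 0.0782] at [558.5  35.8 198.8] yaw -79.89 t 14.8
turn [0.18 0.01 0.02] shift [0.0292 0.1526 0.0784] at [558.5  35.8 198.8] yaw -79.89 t 14.8
```

```bash
python3 -m inch '[[[0.2,0,0],[0.015,0.02,0.035],0],[[0.2,0,0],[0.029,0.05,0.07],0],[[0.2,0,0],[0.029,0.08,0.078],0],[[0.2,0,0],[0.029,0.095,0.078],0],[[0.2,0,0],[0.029,0.095,0.078],0],[[0.2,0,0],[0.029,0.095,0.078],0]]'; python3 -c "
from h import *
plan(*n2w(36.4,-29.2),46,-79.9)
print(w2n(sense()['position']))
from bench import snapshot
cv2.imwrite('pics/wrist15.png',snapshot('wrist')[:,:,::-1])
"
```

```text
time_s: 15.4
position: [639.8, 20.8, 104.2]
ee_rot: [-1.287, 1.078, -1.079]
contact_force: [0.3, -0.9, -0.3]
grip_width: -0.1
turn [-0.02  0.01  0.03] shift [0.0001 0.0582 0.0006] at [639.8  20.8 104.2] yaw -79.89 t 15.4
[[ 35.81159374 -29.0604749 ]]
```

View pics/wrist15.png

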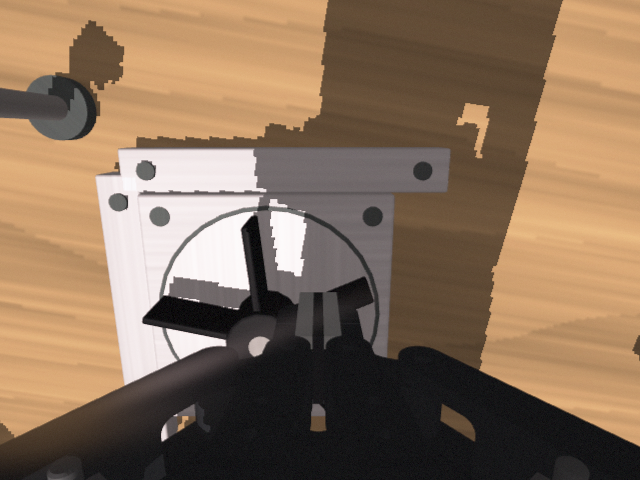

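```bash
python3 -c "
from h import *
c=cam('wrist')
for x,y in [(-11,-8),(11,-8),(11,8),(-11,8)]: print(px(c,[[*n2w(36.4+x,-29.2+y),61]]).round())
print('blade tips',px(c,[[*n2w(60*np.cos(a),60*np.sin(a)),61] for a in np.radians([5.7,-67])]).round())
"
```

```text
[[335. 296.]]
[[336. 253.]]
[[302. 253.]]
[[303. 296.]]
blade tips [[244. 228.]
 [372. 300.]]
```

```bash
python3 -m inch '[[[0,0,0],[-0.003,0.015,0.0015],0],[[0,0,0],[-0.003,0.035,0.0015],0],[[0,0,0],[-0.003,0.052,0.0015],0],[[0,0,0],[-0.003,0.058,0.0015],0],[[0,0,0],[-0.003,0.058,0.0015],0],[[0,0,0],[-0.003,0.058,0.0015],0]]'; python3 -c "
from h import *
print(w2n(sense()['position']),sense()['position'])
from bench import snapshot
cv2.imwrite('pics/wrist16.png',snapshot('wrist')[:,:,::-1])
"
```

```text
time_s: 16.05
position: [642.0, 24.1, 47.8]
ee_rot: [-1.285, 1.075, -1.081]
contact_force: [0.2, -0.7, 0.5]
grip_width: 0.2
[[ 38.58754092 -26.16115132]] [641.9773522   24.11123406  47.81196111]
```

View pics/wrist16.png

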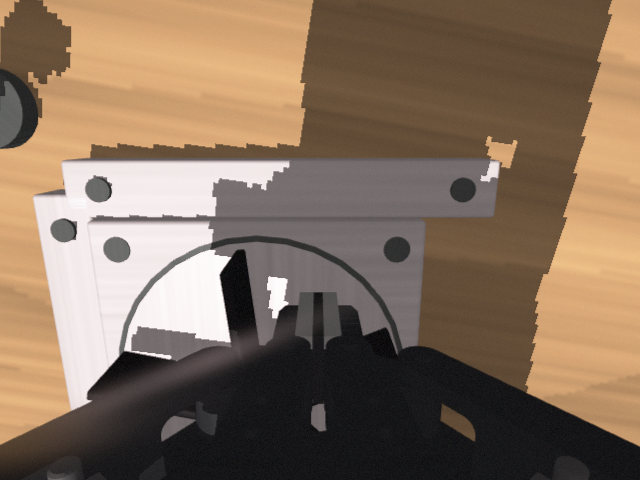

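```bash
python3 -m inch '[[[0,0,0],[-0.028,0,0.01],0],[[0,0,0],[-0.056,0,0.0205],0],[[0,0,0],[-0.08,-0.018,0.029],0],[[0,0,0],[-0.083,-0.06,0.03],0],[[0,0,0],[-0.083,-0.1,0.03],0]]'
python3 - <<'E'
from h import *
from bench import snapshot
for i in range(3):
    print(sense()['time_s'],sense()['position'].round(1)); cv2.imwrite(f'pics/wrist17_{i}.png',snapshot('wrist')[:,:,::-1])
a=np.hstack([cv2.resize(cv2.imread(f'pics/wrist17_{i}.png'),(266,200)) for i in range(3)]); cv2.imwrite('pics/w17.png',a)
E
```

```text
time_s: 16.6
position: [656.7, 112.5, 149.8]
ee_rot: [-1.285, 1.073, -1.08]
contact_force: [-0.2, -0.1, 0.3]
grip_width: 0.0
16.6 [656.7 112.5 149.8]
16.65 [660.7 112.6 158.4]
16.7 [660.7 112.2 156.2]
```

View pics/w17.png

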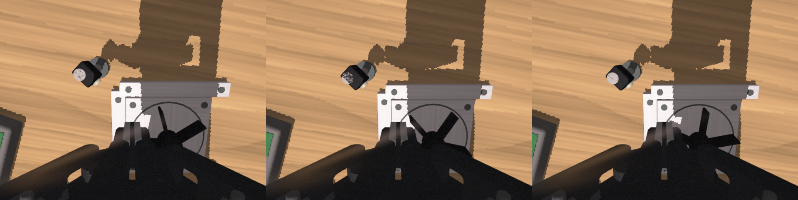

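```bash
python3 -m inch '[[[0,0,0],[0.02,-0.02,-0.035],0],[[0,0,0],[0.045,-0.045,-0.075],0],[[0,0,0],[0.055,-0.045,-0.108],0],[[0,0,0],[0.055,-0.045,-0.108],0]]'
cat > om.py <<'E'
from h import *
from bench import snapshot
import sys
tag=sys.argv[1]; n=int(sys.argv[2])
# blade angle mod 72 from dark pixels in the annulus 30..57 mm at z=61 about the nest origin
prev=None
for i in range(n):
    s=sense(); im=snapshot('wrist')[:,:,::-1]; c=cam('wrist',s)
    A=np.radians(np.arange(0,360,.5)); best=np.zeros(len(A))
    for r in (35,40,45,50,54):
        q=px(c,[[*n2w(r*np.cos(a),r*np.sin(a)),61] for a in A]).astype(np.float32)
        v=cv2.remap(np.ascontiguousarray(im.max(2)),q[None,:,:],None,cv2.INTER_LINEAR)[0]; best+=(v<45)
    w=(best>=4); ph=np.degrees(np.angle((w*np.exp(5j*A)).sum()))/5 if w.any() else np.nan
    d=None if prev is None else ((ph-prev+36)%72-36)
    print(round(s['time_s'],2),'phase',round(ph,1),'d',None if d is None else round(d,1),'n',w.sum()); prev=ph
cv2.imwrite(f'pics/{tag}.png',im)
E
python3 om.py wrist18 6
```

```text
time_s: 17.15
position: [557.4, 36.5, 196.8]
ee_rot: [-1.279, 1.072, -1.085]
contact_force: [0.4, 0.3, -0.3]
grip_width: 0.1
17.15 phase -16.9 d None n 53
17.2 phase 4.6 d 21.5 n 52
17.25 phase 25.9 d 21.3 n 50
17.3 phase -25.2 d 20.9 n 52
17.35 phase -4.5 d 20.7 n 53
17.4 phase 16.1 d 20.6 n 53
```

View pics/wrist18.png

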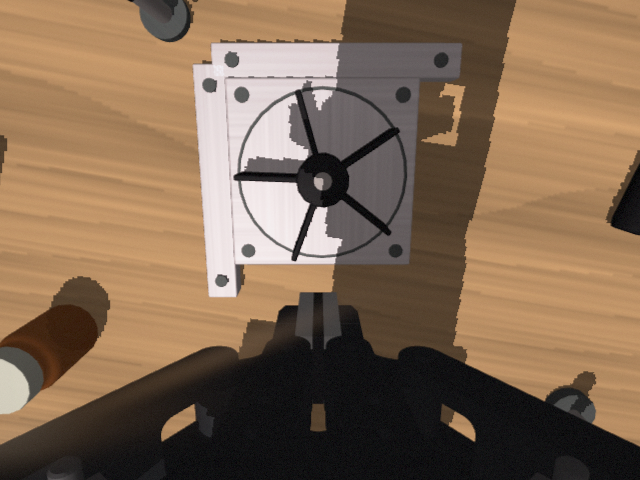

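The impeller is turning counter-clockwise at about 7.3 rad/s, with nothing touching the fan. I'll hold the arm still until it stops.

```bash
W='[[[0,0,0],[0,0,0],0],[[0,0,0],[0,0,0],0],[[0,0,0],[0,0,0],0],[[0,0,0],[0,0,0],0],[[0,0,0],[0,0,0],0],[[0,0,0],[0,0,0],0],[[0,0,0],[0,0,0],0],[[0,0,0],[0,0,0],0],[[0,0,0],[0,0,0],0],[[0,0,0],[0,0,0],0]]' ; unset W; python3 -m inch '[[[0,0,0],[0,0,0],0],[[0,0,0],[0,0,0],0],[[0,0,0],[0,0,0],0],[[0,0,0],[0,0,0],0],[[0,0,0],[0,0,0],0],[[0,0,0],[0,0,0],0],[[0,0,0],[0,0,0],0],[[0,0,0],[0,0,0],0],[[0,0,0],[0,0,0],0],[[0,0,0],[0,0,0],0]]'; python3 -m inch '[[[0,0,0],[0,0,0],0],[[0,0,0],[0,0,0],0],[[0,0,0],[0,0,0],0],[[0,0,0],[0,0,0],0],[[0,0,0],[0,0,0],0],[[0,0,0],[0,0,0],0],[[0,0,0],[0,0,0],0],[[0,0,0],[0,0,0],0],[[0,0,0],[0,0,0],0],[[0,0,0],[0,0,0],0]]'; python3 om.py wrist19 3; python3 -m inch '[[[0,0,0],[0,0,0],0],[[0,0,0],[0,0,0],0],[[0,0,0],[0,0,0],0],[[0,0,0],[0,0,0],0],[[0,0,0],[0,0,0],0],[[0,0,0],[0,0,0],0],[[0,0,0],[0,0,0],0],[[0,0,0],[0,0,0],0],[[0,0,0],[0,0,0],0],[[0,0,0],[0,0,0],0]]'; python3 -m inch '[[[0,0,0],[0,0,0],0],[[0,0,0],[0,0,0],0],[[0,0,0],[0,0,0],0],[[0,0,0],[0,0,0],0],[[0,0,0],[0,0,0],0],[[0,0,0],[0,0,0],0],[[0,0,0],[0,0,0],0],[[0,0,0],[0,0,0],0],[[0,0,0],[0,0,0],0],[[0,0,0],[0,0,0],0]]'; python3 om.py wrist20 3
```

```text
time_s: 18.45
position: [562.5, 39.0, 195.9]
ee_rot: [-1.278, 1.068, -1.084]
contact_force: [0.4, 0.6, 0.2]
grip_width: -0.0
time_s: 19.45
position: [562.5, 39.0, 195.9]
ee_rot: [-1.278, 1.068, -1.084]
contact_force: [0.3, -0.2, 0.5]
grip_width: 0.1
19.45 phase -1.3 d None n 54
19.5 phase 9.5 d 10.9 n 52
19.55 phase 20.2 d 10.6 n 53
time_s: 20.6
position: [562.5, 39.1, 195.9]
ee_rot: [-1.278, 1.068, -1.084]
contact_force: [-0.1, -0.3, 0.2]
grip_width: -0.2
time_s: 21.6
position: [562.5, 39.0, 195.9]
ee_rot: [-1.278, 1.068, -1.084]
contact_force: [-0.3, -0.3, 0.3]
grip_width: -0.0
21.6 phase 15.5 d None n 52
21.65 phase 18.9 d 3.4 n 54
21.7 phase 22.4 d 3.5 n 56
```

```bash
python3 -m inch '[[[0,0,0],[0,0,0],0],[[0,0,0],[0,0,0],0],[[0,0,0],[0,0,0],0],[[0,0,0],[0,0,0],0],[[0,0,0],[0,0,0],0],[[0,0,0],[0,0,0],0],[[0,0,0],[0,0,0],0],[[0,0,0],[0,0,0],0],[[0,0,0],[0,0,0],0],[[0,0,0],[0,0,0],0]]'; python3 -m inch '[[[0,0,0],[0,0,0],0],[[0,0,0],[0,0,0],0],[[0,0,0],[0,0,0],0],[[0,0,0],[0,0,0],0],[[0,0,0],[0,0,0],0],[[0,0,0],[0,0,0],0],[[0,0,0],[0,0,0],0],[[0,0,0],[0,0,0],0]]'; python3 om.py wrist21 4
python3 - <<'E'
from h import *
from bench import snapshot
for n in('scene','side'): cv2.imwrite(f'pics/{n}21.png',snapshot(n)[:,:,::-1])
E
```

```text
time_s: 22.75
position: [562.5, 39.1, 195.9]
ee_rot: [-1.278, 1.068, -1.084]
contact_force: [0.8, -0.4, -0.5]
grip_width: 0.1
time_s: 23.55
position: [562.5, 39.0, 195.9]
ee_rot: [-1.278, 1.068, -1.084]
contact_force: [0.4, -0.6, 0.4]
grip_width: 0.0
23.55 phase -9.2 d None n 54
23.6 phase -9.2 d 0.0 n 54
23.65 phase -9.2 d 0.0 n 54
23.7 phase -9.1 d 0.1 n 52
```

View pics/wrist21.png

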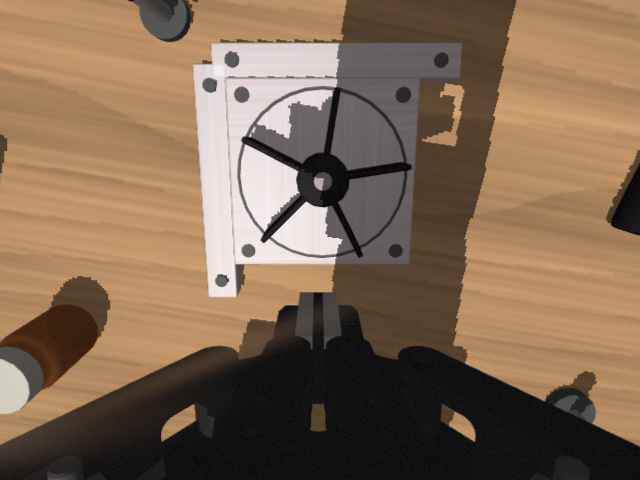

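View pics/scene21.png

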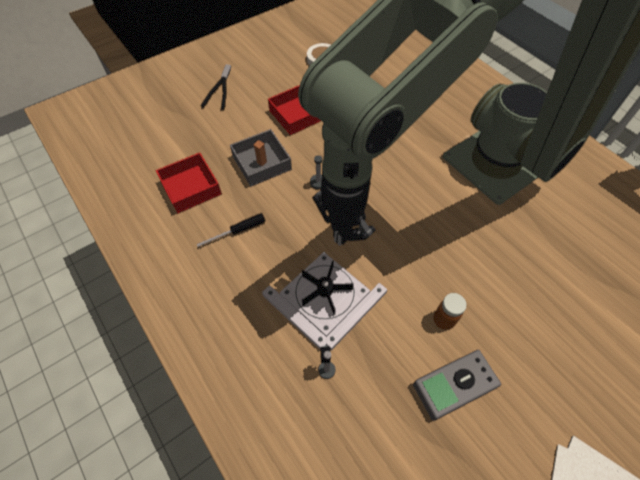

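View pics/side21.png

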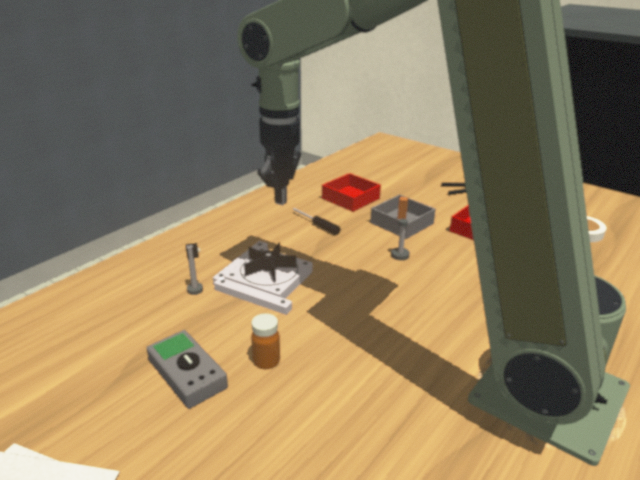

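Run:
```python
from h import *
c=cam('wrist')
im=cv2.imread('pics/wrist21.png'); cv2.imwrite('pics/w21c.png',cv2.resize(im[35:135,185:305],None,fx=6,fy=6,interpolation=cv2.INTER_CUBIC))
S=w2n(ray(c,[(242,95),(403.5,95),(395.5,250.5),(248.5,250.5)],26));N=w2n(ray(c,[(232,60),(441.5,60.5),(209.5,86),(221.5,281)],20))
print(S.round(1),S.mean(0),N.round(1)); d=np.roll(S,-1,0)-S; print((np.degrees(np.arctan2(d[:,1],d[:,0]))%90).round(2))
a,b=cv2.imread('pics/side0.png').astype(int),cv2.imread('pics/side21.png').astype(int)
for k,(x0,y0,x1,y1) in dict(jar=(245,310,285,370),meter=(145,325,230,408),sensor=(180,238,206,298),driver=(290,205,342,237)).items(): print(k,np.abs(a-b)[y0:y1,x0:x1].mean().round(2))
a,b=cv2.imread('pics/scene0.png').astype(int),cv2.imread('pics/scene21.png').astype(int)
for k,(x0,y0,x1,y1) in dict(jar=(430,290,470,332),meter=(412,348,502,420),driver=(195,212,268,250),postfoot=(308,173,322,190)).items(): print(k,np.abs(a-b)[y0:y1,x0:x1].mean().round(2))
```

```text
[[ 57.2  57.6]
 [ 57.4 -58.5]
 [-58.5 -58.4]
 [-58.7  57.6]] [-0.64520352 -0.45043832] [[ 81.5  64.8]
 [ 81.4 -85.8]
 [ 63.9  82.1]
 [-86.3  81.8]]
[1.100e-01 8.996e+01 1.000e-01 1.000e-02]
jar 9.34
meter 9.56
sensor 10.05
driver 9.97
jar 9.03
meter 8.73
driver 8.85
postfoot 18.17
```

View pics/w21c.png

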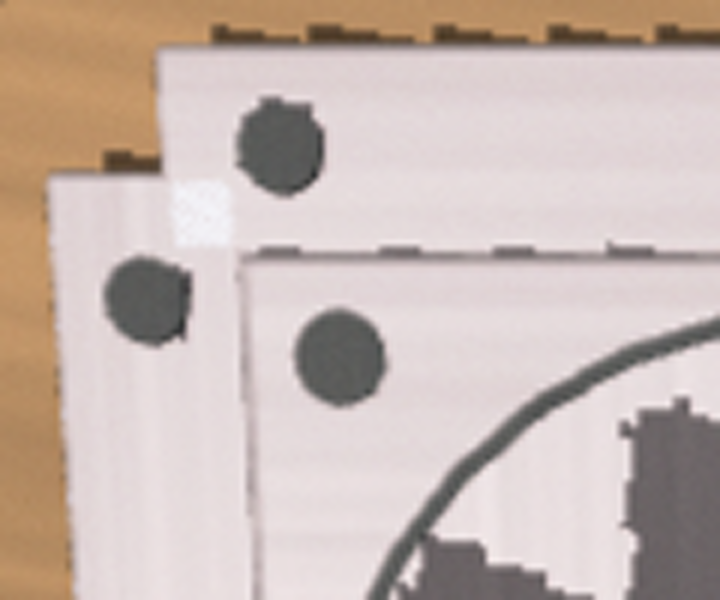

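The impeller stands still (phase constant at -9.2°), and the fan is flush with both bars in the close crop. The block is in the grey bin. The jar, meter, driver and sensor differ from the first pictures only by noise. Handing in.

```bash
python3 -c "
from bench import *
print(sign_off()); print(sense()['time_s'])"
```

```text
the job is handed in; nothing more can be done
None
the job is handed in; nothing more can be done
```

The job is done and handed in at about 24 s of the 72 s allowed; no verdict was reported.

- **Block:** I lifted the wooden block out from between the blades and stood it upright in the grey bin. The last scene picture shows it there.
- **Fan:** I slid it with two fingers against the +y bar (about 15 N), then against the +x bar (about 14 N, with no further movement). The last picture puts it square to within 0.1°. Its centre reads about 0.5 mm short on both axes, which is within the calibration error. Both seams look closed in the close crop.
- **Impeller:** One flick towards the corner set it turning counter-clockwise at about 7.3 rad/s. It coasted for around 5 to 6 s, more than two turns, with nothing touching the fan. Four readings at the end showed it standing still.
- **Bystanders:** The jar, meter, screwdriver and sensor post match the first pictures apart from image noise. The optics post gave a larger difference in the scene picture because the arm and its shadow partly covered it. I judged it undisturbed only by eye from the wrist and side views.

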